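# Vacuum off, draw the filter rod for inspection

### The arm

A 7-joint arm with a two-finger parallel gripper is mounted at the origin on the work surface. World frame = base frame: x ahead of the robot, y to its left, z up, the work surface at z = 0. Lengths are in mm, angles in rad, forces in N, time in s.
With the tool pointing down it reaches from about 400 to 750 mm from the base axis. Payload 19.5 kg.
Tool frame: the origin (TCP) lies on the centre line of the jaws, within the pads' length; the fingertips stand manip.tcp_to_tips ahead of it and the grasp point (between the pads) lies 3 mm ahead of it (manip.tcp_to_tips is the distance from the TCP to the fingertips, in mm); z points along the fingers, y is the line along which they close (so a half turn about z gives the same grasp; the last joint's range is limited). The gripper opens to 85 mm and grips with 20 to 120 N. Pads are 22 mm wide; open, the fingers measure 114 mm over their backs; the gripper's body (76 mm by 85 mm) begins 54 mm behind the grasp point. The pads swing forward as they close: fully open they stand 13 mm farther back than shut.
Start: joints at [1.136, 0.707, -0.028, 1.485, 0.022, 0.951, -0.075], TCP at [220.088, -531.186, 253.268] pointing down, gripper open.
Joint ranges: [-2.71, 2.71], [-0.32, 2.16], [-1.57, 1.52], [0, 2.45], [-1.46, 4.6], [0, 2.02], [-2.83, 2.83]. Speed limits (rad/s): [1.89, 1.89, 2.57, 2.57, 3.01, 3.01, 3.01].

### API

Orientations are given as [roll, pitch, yaw] about the fixed x, y, z axes, in that order (R = Rz(yaw) Ry(pitch) Rx(roll)).
In Python, from workcell import manip, eyes, get_clock, get_joints, get_joint_vel, get_tau, get_eef_pos, get_orientation, get_contact_force, get_wrist_torque, get_width, get_gripper_force gives the robot as it stands. The module is installed in compiled form; this text tells all that it offers. Calls block until the motion is done:
- manip.movep(position, orientation): joint-space move of the TCP to a pose.
- manip.move_l(position, frame=None, vel=150, until_force=None): straight line of the TCP; frame=None keeps the orientation; vel is the mean speed in mm/s. With until_force (N) it stops when the force on the tool has changed by that much, and returns True; else False.
- manip.movej(angles): joint-space move.
- manip.set_gripper(opening): finger opening in mm; the grip force is fixed at half the most; returns when the fingers have stopped.
- manip.sleep(seconds).
- manip.ik(position, orientation): joint angles nearest the present ones, or None.
- eyes.capture(name): name is "side" or "top" or "wrist"; returns (picture, depth): 384x512x3 uint8, red, green, blue; 384x512 float32, mm along the optical axis (not along the pixel's ray), 0 where there is no reading.
- eyes.get_calibration(name): a dict with "K" (3x3 intrinsics, pixels), "rvec" (rotation vector, rad) and "tvec" (3), from world to camera coordinates, as OpenCV has them; the wrist camera has in their place "tool_from_camera" (4x4, takes a point from camera to tool coordinates, whose origin is the TCP and whose axes are the flange's). Camera axes: x right, y down, z forward; pixel columns grow to the right and rows downward; lengths in mm; the calibration is good to about 2 mm. A picture is of the moment at which its call begins: read the wrist's pose just before it. get_calibration takes no time and is no camera call.
A pose or a line that the arm cannot do raises manip.MotionError and nothing moves.
- manip.close_job(): hands the job in; it is judged then, once.
Readings, each from a call of its own:
- get_clock(): time.
- get_joints(): joint angles.
- get_joint_vel(): joint speeds.
- get_tau(): joint torques, N m.
- get_eef_pos(): TCP position.
- get_orientation(): TCP orientation.
- get_contact_force(): force on the tool from outside, world axes, zero at the start.
- get_wrist_torque(): the same for the moment, N m.
- get_width(): finger opening in mm.
- get_gripper_force(): force on a finger pad.
Only numpy, scipy, OpenCV 4.12 (cv2) and the standard library are available. Lean on these libraries where they do the work, as an engineer would, in place of code of your own. Each camera call takes 0.05 s, during which the arm holds its last target. There are 200 camera calls.

### The job

On this repair bench, first turn the knob of the vacuum regulator fully anticlockwise (seen from above), to its stop, so that the suction is off. Only then grip the filter rod by its black cap and draw it straight up out of the bore in the aluminium block, without jamming it or pulling it right out, until the whole narrow filter section stands clear above the mouth and 1 to 2.5 cm of the foot below it is still in the bore. Finish while holding the rod there, upright and still, for inspection, and leave the screwdriver, bowl and jar where they are.

Things in the scene. Friction and masses are not known exactly. Their poses are not given: they have to be found in the camera images.
- regulator: Vacuum regulator, a grey box 90 (x) x 130 (y) x 70 mm tall, fixed to the bench, left or right of the work and turned a little. Origin at the centre of its underside, z up. On its flat top: the black knob (axis at x 0, y -22 mm) and a round gauge 44 mm across, 8 mm tall (at y +40 mm).
- vac_knob_grip (a point): Grip point of the regulator's black knob: on its vertical axis, 37 mm above the box top, 107 mm above the bench. A disc 44 mm across carries an upright bar 42 mm long, 14 mm thick, reaching from 25 mm below to 7 mm above this point. The frame turns with the knob: x along the bar, y across it, z up; the white mark on the bar's top is at its -x end.
- vac_knob (a joint): Knob angle, rad: 0 = fully anticlockwise seen from above, against its hard stop (suction off; the bar's marked end points to the small white tick on the box top, to the box's -x side); grows clockwise, to 4.7. Starts 0.7 to 1.4 from the stop. Light, even friction (0.03 N m); it stays where it is left.
- filter_housing: Filter housing, an upright aluminium block 70 x 70 x 100 mm on a 90 x 90 x 8 mm steel foot plate, fixed to the bench. Origin at the centre of its underside, z up. A round vertical blind bore 21 mm wide and 86 mm deep opens in the middle of its flat top.
- bore_mouth (a point): Centre of the bore's mouth, in the plane of the housing's top, 100 mm above the bench; z up along the bore.
- filter_rod: Loose rod, about 0.12 kg, in the bore with 1 mm play. Origin: centre of its lower end, z up along it. Foot 20 mm thick, z 0-30 mm; narrow pale filter section 14 mm thick, z 30-60; plug 20 mm thick, z 60-80; flange 30 mm wide, z 80-85; black round cap to grip, 22 mm wide, z 85-117. At the start the flange rests on the housing top (origin 80 mm below the mouth).
- rod_grip (a point): Point on the rod's axis in the black cap, 10 mm below its top, 27 mm above the housing's top at the start; moves with the rod.
- filter_low (a point): Point on the rod's axis at the lower end of the narrow filter section, where the foot begins: 30 mm above the rod's lower end, 50 mm below the bore's mouth at the start.
- screwdriver: Bystander: loose screwdriver with a black handle, about 180 mm long, lying on the bench beyond the work. Origin on the underside, its length along x.
- screw_bowl: Bystander: loose open steel bowl, 80 mm across, 30 mm tall. Origin at the centre of its underside.
- flux_jar: Bystander: loose amber jar, 50 mm across, 70 mm tall. Origin at the centre of its underside.
Mind the look-alikes: they are no part of the job. What is shaped like the regulator but yellow is not meant.

How it is judged (in metres and radians):
On the way, in this order (a step that is already met when the one before it is completed fails the run):
1. the knob is fully anticlockwise, with the rod still home in its bore (value of joint vac_knob below 0.08 rad and z of filter_rod in the frame of bore_mouth below -0.075 m), for 0.2 s.
2. the whole filter section is above the mouth and the foot still in the bore (z of filter_low in the frame of bore_mouth above 0.002 m and z of filter_rod in the frame of bore_mouth below -0.008 m), for 0.2 s.
At the end, for the whole second after the job is handed in: Knob within 0.08 rad of its stop; filter section at least 2 mm above the mouth, rod end at least 8 mm below it and within 3 mm of the axis; rod within 0.07 rad of upright, still (under 10 mm/s), gripped (over 1.5 N), pressing the housing under 10 N (all of step 2 and value of joint vac_knob below 0.08 rad and horizontal distance between filter_rod and bore_mouth below 0.003 m and angle between filter_rod's own z axis and vertical below 0.07 rad and contact force between the fingers and filter_rod above 1.5 N and contact force between filter_rod and filter_housing below 10 N and linear speed of filter_rod below 0.01 m/s); the arm keeps its last pose, push and grip.
It fails at once if the rod is drawn while the knob is not at its stop (z of filter_rod in the frame of bore_mouth above -0.07 m and value of joint vac_knob above 0.12 rad).
It fails at once if the rod is pulled right out of the bore (z of filter_rod in the frame of bore_mouth above 0 m).
It fails at once if the rod is jammed: forced against the housing with over 40 N (contact force between filter_rod and filter_housing above 40 N).
It fails at once if a bystander is disturbed (moved over 20 mm) (distance of any of screwdriver, screw_bowl, flux_jar from where it was at the start of the episode above 0.02 m).
It also fails if it takes over 59 s, if anything falls off the work surface, if the arm or the gripper's body presses on something with over 40 N, if the wrist force passes 120 N, or if a joint passes its speed limit or range.

## Working session

There is one attempt and no reset: what is moved stays moved. The work goes in short steps, each a Python script; the robot and the scene stay as the last script left them, time stands still between calls to the robot, and variables do not carry over. Pictures are saved under pics/ and viewed, at most 10 in all, crops included, and the job is handed in when it is done.

```bash
mkdir -p pics
cat > h.py <<'E'
import numpy as np, cv2
from workcell import *
def cal(n):
    c=eyes.get_calibration(n); return np.array(c["K"],float),cv2.Rodrigues(np.array(c["rvec"],float))[0],np.array(c["tvec"],float).reshape(3)
def pts(n,d):
    K,R,t=cal(n); v,u=np.mgrid[:d.shape[0],:d.shape[1]]
    P=np.stack([(u-K[0,2])/K[0,0]*d,(v-K[1,2])/K[1,1]*d,d],-1)
    return (P-t)@R
def ray(n,u,v,z):
    K,R,t=cal(n); C=-R.T@t; r=R.T@np.linalg.inv(K)@np.array([u,v,1.]); return C+r*(z-C[2])/r[2]
E
python3 - <<'E'
from h import *
for n in("top","side"):
    p,d=eyes.capture(n); cv2.imwrite(f"pics/{n}0.png",p[...,::-1]); np.save(n+"0.npy",d); np.save(n+"0p.npy",p)
    K,R,t=cal(n); print(n,K[0,0],K[0,2],K[1,2],-R.T@t,R[2])
print(manip.tcp_to_tips,get_clock(),get_orientation())
a=cv2.imread("pics/top0.png");b=cv2.imread("pics/side0.png")
cv2.imwrite("pics/both.png",np.vstack([a,b])[:, :])
E
```

```text
top 393.02135721662466 253.73435906404384 188.37096789159125 [ 420.15193456   -3.33383645 1143.88259899] [ 0.14765402 -0.0027362  -0.98903529]
side 350.5268876976107 259.38539627491286 190.92094572175932 [183.51686589 618.07710344 637.24091733] [ 0.41527    -0.68542456 -0.59811705]
22.0 0.1 [-3.14057898e+00  5.23376247e-05  3.92807459e-01]
```

View pics/top0.png

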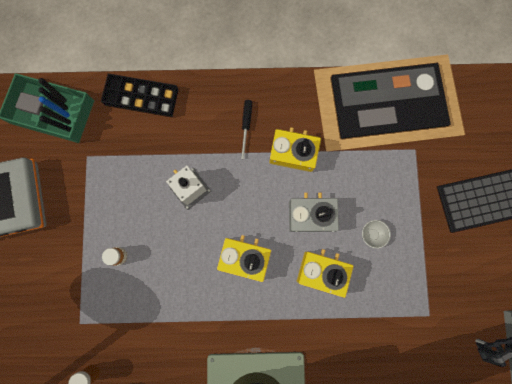

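View pics/side0.png

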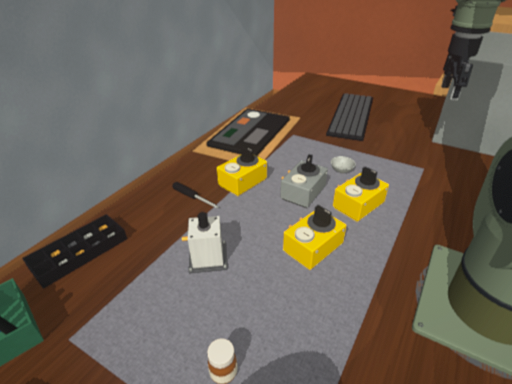

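Candidates for the regulator: grey one with knob at top-view (323,213); yellow look-alikes at (303,149), (252,261), (335,277). The grey one is meant. There is one housing, at (186,185), with its black cap at about (184,182). I'll measure and check a close crop.

Run:
```python
from h import *
p=np.load("top0p.npy");d=np.load("top0.npy");P=pts("top",d)
a=cv2.resize(p[190:240,280:350],None,fx=8,fy=8,interpolation=cv2.INTER_CUBIC)
b=cv2.resize(p[160:210,160:210],None,fx=8,fy=8,interpolation=cv2.INTER_CUBIC)
im=np.hstack([a,b]);im=cv2.resize(im,None,fx=.8,fy=.8);cv2.imwrite("pics/crop.png",im[...,::-1])
hsv=cv2.cvtColor(p,cv2.COLOR_RGB2HSV)
def reg(u0,u1,v0,v1,zl,zh):
    m=np.zeros(d.shape,bool);m[v0:v1,u0:u1]=1
    m&=(P[...,2]>zl)&(P[...,2]<zh); Q=P[m]; r=cv2.minAreaRect(Q[:,:2].astype(np.float32)); return m.sum(),np.median(Q[:,2]).round(1),r
print("box",reg(282,348,188,242,58,82))
print("bar",reg(300,348,192,235,100,125))
print("housing",reg(160,212,160,212,90,108))
print("cap",reg(160,212,160,212,122,150))
for n,u,v in(("bowl",376,235),("jar",112,257),("driver",246,130),("y1",303,149),("y2",252,261),("y3",335,277)): print(n,P[v,u].round())
```

```text
box (np.int64(1364), np.float64(71.1), ((505.6914978027344, -170.0569610595703), (130.38418579101562, 91.07073211669922), 88.8691635131836))
bar (np.int64(84), np.float64(113.7), ((505.66571044921875, -191.52301025390625), (13.263465881347656, 40.647361755371094), 17.08319854736328))
housing (np.int64(611), np.float64(99.8), ((594.2389526367188, 181.72451782226562), (71.43722534179688, 69.77523040771484), 37.944114685058594))
cap (np.int64(64), np.float64(136.6), ((594.1660766601562, 180.9415740966797), (19.24590301513672, 20.47414207458496), 86.85906219482422))
bowl [ 447. -356.    5.]
jar [401. 380.  67.]
driver [768.  13.   4.]
y1 [ 678. -141.  116.]
y2 [385.   2. 115.]
y3 [ 340. -210.  114.]
```

View pics/crop.png

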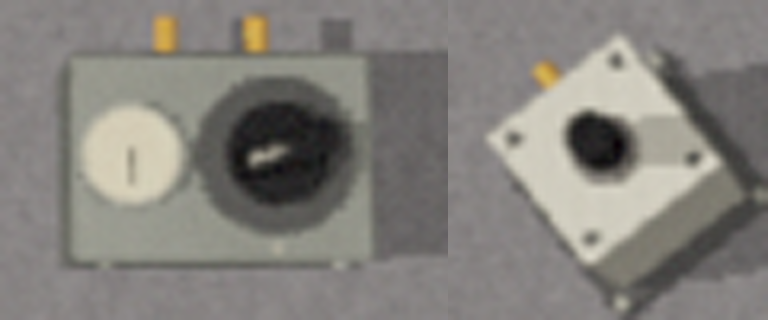

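The crop confirms the grey box. Its white mark points left (crop 265,155) and the tick is at crop (278,247), on the robot side. The bar is therefore about 1.25 rad clockwise of the stop, within the stated range. The heights and sizes (71, 114, 100, 137 mm; 130x91) match the description. Next is a quick IK check, then the hover.

Run:
```python
from h import *
K=[505.5,-191.8]
for a0 in(-72.9,107.1):
    print(a0,[None if (q:=manip.ik(K+[110],[np.pi,0,np.radians(a0+s)])) is None else np.round(q,2).tolist() for s in(0,25,50,75)])
print(np.round(manip.ik([594.2,181.4,130],[np.pi,0,0.7]),2))
manip.movep(K+[200],[np.pi,0,np.radians(-72.9)])
manip.set_gripper(45)
print(get_clock(),get_joints(),get_width())
o=get_orientation();e=get_eef_pos();p,d=eyes.capture("wrist")
cv2.imwrite("pics/w1.png",p[...,::-1]);print(e,o,eyes.get_calibration("wrist"))
```

```text
-72.9 [[0.08, 0.92, 0.44, 1.77, -0.64, 0.6, -1.94], [0.14, 0.9, 0.31, 1.77, -0.47, 0.55, -1.65], [0.19, 0.88, 0.22, 1.76, -0.34, 0.53, -1.35], [0.24, 0.87, 0.12, 1.76, -0.19, 0.52, -1.05]]
107.1 [[0.43, 0.87, -0.23, 1.76, 0.34, 0.55, 0.28], [0.47, 0.88, -0.32, 1.76, 0.45, 0.58, 0.61], [0.54, 0.9, -0.45, 1.75, 0.61, 0.63, 0.9], [0.61, 0.93, -0.6, 1.75, 0.76, 0.71, 1.21]]
[-0.41  0.94  0.14  1.44 -0.16  0.78 -1.08]
2.3583 [ 0.03547586  0.78795135  0.5275292   1.69183851 -0.51798502  0.8047948
 -2.04155465] 45.01231551698694
[ 505.49898198 -191.88676524  200.00568389] [-3.14157669e+00 -5.75403660e-05 -1.27234910e+00] {'K': array([[269.03172734,   0.        , 260.90544043],
       [  0.        , 269.03172734, 192.93479257],
       [  0.        ,   0.        ,   1.        ]]), 'tool_from_camera': array([[-1.08086434e-03, -9.47638879e-01, -3.19342114e-01,
         8.17050991e+01],
       [ 9.99999404e-01, -1.07416348e-03, -1.97107175e-04,
        -2.29808133e-01],
       [-1.56239214e-04, -3.19342137e-01,  9.47639475e-01,
        -1.21338249e+02],
       [ 0.00000000e+00,  0.00000000e+00,  0.00000000e+00,
         1.00000000e+00]])}
```

View pics/w1.png

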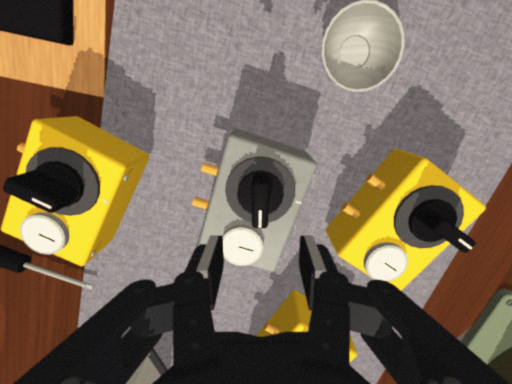

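The wrist view shows the bar (261,195) centred between the jaws (u≈261), with the mark on its lower end. It is well aligned, so I descend and grip.

Run:
```python
from h import *
K=[505.5,-191.8]
print(manip.move_l(K+[110],vel=80,until_force=15),get_eef_pos(),get_contact_force())
manip.set_gripper(10)
print(get_width(),get_gripper_force(),get_contact_force(),get_wrist_torque(),get_clock())
for s in range(12,76,9):
    y=np.radians(-72.9+min(s,71))
    q=manip.ik(K+[110],[np.pi,0,y]); manip.movej(q)
    print(s,np.round(get_contact_force(),1),np.round(get_wrist_torque(),2),round(get_clock(),2),np.round(get_orientation()[2],3))
```

```text
False [ 505.69329218 -191.89840254  110.42004491] [-0.23632442  0.66315724  0.65213399]
12.703263544421832 59.94563341140747 [2.91959434 3.28037693 6.58171395] [ 0.53175201 -0.52325088  0.0221878 ] 4.0667
12 [2.3 3.2 8.8] [ 0.66 -0.3   0.07] 4.33 -1.065
21 [1.  2.2 8.6] [ 0.43 -0.19  0.01] 4.58 -0.909
30 [0.6 1.3 8.5] [ 0.29 -0.01  0.04] 4.83 -0.752
39 [0.9 1.3 9.1] [0.18 0.04 0.03] 5.08 -0.595
48 [-0.9 -0.  10.2] [-0.04  0.06  0.02] 5.33 -0.438
57 [-0.8 -0.3 10.3] [-0.2   0.11  0.03] 5.58 -0.281
66 [-0.3 -1.7  9.9] [-0.43  0.1   0.04] 5.83 -0.124
75 [-0.1 -2.   9.5] [-0.54  0.07  0.05] 6.08 -0.037
```

Run:
```python
from h import *
K=[505.5,-191.8]
t0=get_wrist_torque()[2]
for s in range(72,82):
    manip.movej(manip.ik(K+[110],[np.pi,0,np.radians(-72.9+s)])); manip.sleep(.15)
    t=get_wrist_torque()[2]; print(s,np.round(t,3),np.round(get_orientation()[2],3))
    if abs(t-t0)>.5: break
manip.sleep(.3)
manip.set_gripper(40); manip.move_l(K+[220],vel=150)
p,d=eyes.capture("wrist"); np.save("w2.npy",p); e,o=get_eef_pos(),get_orientation(); print(e,o,get_clock())
im=cv2.resize(p[80:300,150:380],None,fx=2.6,fy=2.6,interpolation=cv2.INTER_CUBIC);cv2.imwrite("pics/w2.png",im[...,::-1])
```

```text
72 -0.01 -0.021
73 -0.625 -0.004
[ 505.16850387 -191.66535291  219.11490176] [-3.14108585e+00  1.39808914e-03  1.63529935e-03] 8.4917
```

View pics/w2.png

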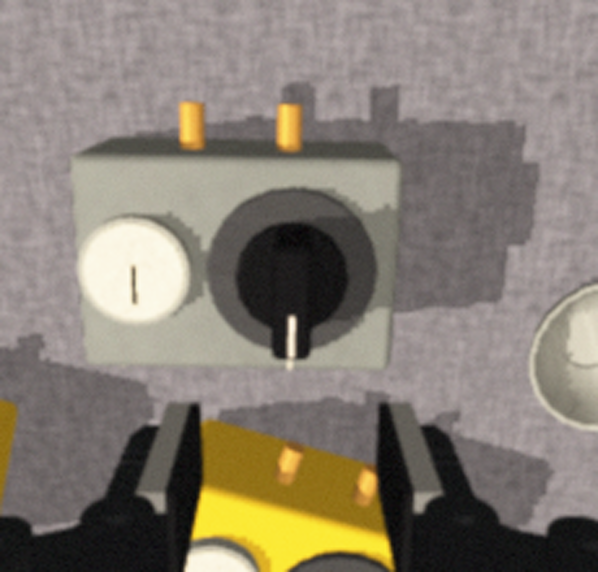

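The bar's white mark (292,335) lines up with the box tick (290,365), and the wrist moment jumped at the stop, so the knob is off. Now the hover over the rod and a close measurement.

Run:
```python
from h import *
from scipy.spatial.transform import Rotation as Ro
manip.movep([594.2,181.4,240],[np.pi,0,0]); manip.sleep(.3)
c=eyes.get_calibration("wrist");K=c["K"];T=c["tool_from_camera"]
e,o=np.array(get_eef_pos()),get_orientation();p,d=eyes.capture("wrist")
R=Ro.from_euler("xyz",o).as_matrix()
v,u=np.mgrid[:384,:512]
P=np.stack([(u-K[0,2])/K[0,0]*d,(v-K[1,2])/K[1,1]*d,d],-1)
W=(P@T[:3,:3].T+T[:3,3])@R.T+e
near=(np.hypot(W[...,0]-594,W[...,1]-181)<60)&(d>0)
for n,lo,hi in(("cap",131,145),("top",94,103)):
    m=near&(W[...,2]>lo)&(W[...,2]<hi);Q=W[m];print(n,m.sum(),np.median(Q[:,2]),cv2.minAreaRect(Q[:,:2].astype(np.float32)))
    if n=="cap": print(cv2.minEnclosingCircle(Q[:,:2].astype(np.float32)),np.median(np.c_[u[m],v[m]],0))
print(e,get_clock())
cv2.imwrite("pics/w3.png",p[...,::-1])
```

```text
cap 477 137.58628835586813 ((596.3014526367188, 182.70680236816406), (20.567485809326172, 21.279842376708984), 88.88245391845703)
((596.1998291015625, 182.6820831298828), 10.959210395812988) [260. 197.]
top 3780 100.6314299486353 ((596.073486328125, 182.69869995117188), (70.47373962402344, 70.18936157226562), 37.260047912597656)
[594.32031087 180.8918561  240.0372938 ] 10.275
```

View pics/w3.png

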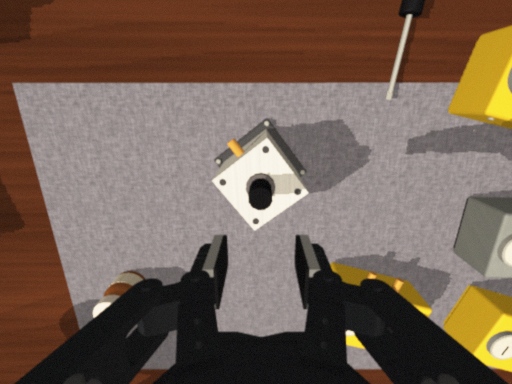

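The wrist view shows the cap at (260,190), between the jaws. It reads (596.2,182.7) against (594.2,181.4) from the top camera, so I'll use the mean. I'll descend, close and check forces.

Run:
```python
from h import *
C=[595.3,182.1]
manip.move_l(C+[240]); print(manip.move_l(C+[131],vel=90,until_force=12),get_eef_pos(),np.round(get_contact_force(),1))
manip.set_gripper(15); manip.sleep(.2)
print(get_width(),get_gripper_force(),np.round(get_contact_force(),1),np.round(get_wrist_torque(),2),get_eef_pos(),get_clock())
```

```text
False [595.50240761 182.15708724 131.50812877] [ 0.3 -0.1  0.8]
20.130477461086464 58.42155396938324 [-1.7 -0.4  4.8] [-0.04  0.25  0.01] [595.48522505 182.10771288 131.55491093] 12.3917
```

Run:
```python
from h import *
x,y=595.3,182.1
for z in(134,140,150,160,170,180,188,193):
    manip.move_l([x,y,z],vel=40); f=np.array(get_contact_force()); print(z,np.round(f,1),np.round(get_wrist_torque(),2),np.round(get_eef_pos(),1),round(get_width(),1),round(get_clock(),2))
    if np.linalg.norm(f)>15: break
manip.sleep(.5); print(get_eef_pos(),get_orientation(),get_contact_force())
p,d=eyes.capture("side"); im=cv2.resize(p[150:300,130:290],None,fx=3.5,fy=3.5,interpolation=cv2.INTER_CUBIC);cv2.imwrite("pics/s2.png",im[...,::-1])
```

```text
134 [-0.5  0.3 -1.4] [-0.03 -0.02  0.02] [595.4 182.2 134.2] 20.4 12.64
140 [ 1.2  0.3 -1.5] [0.04 0.05 0.  ] [595.4 182.1 140.3] 20.4 12.94
150 [ 0.   0.2 -1.8] [0.02 0.08 0.  ] [595.3 182.2 150.2] 20.4 13.34
160 [-0.1  0.8 -2.5] [-0.01 -0.03 -0.05] [595.3 182.2 160.2] 20.3 13.74
170 [ 0.1 -0.1 -0.5] [-0.03  0.03 -0.04] [595.4 182.1 170.2] 20.2 14.14
180 [ 0.   0.7 -1.5] [-0.05  0.04  0.  ] [595.4 182.1 180.2] 19.9 14.54
188 [-1.   0.7 -0.7] [ 0.01  0.04 -0.03] [595.4 182.1 188.2] 20.4 14.89
193 [ 0.2  0.4 -2.2] [-0.02  0.    0.01] [595.4 182.1 193.2] 20.6 15.17
[595.28533143 182.10501375 192.95577545] [3.14157110e+00 5.84746259e-05 4.08212416e-05] [-0.31050826 -0.42300788 -1.47590028]
```

View pics/s2.png

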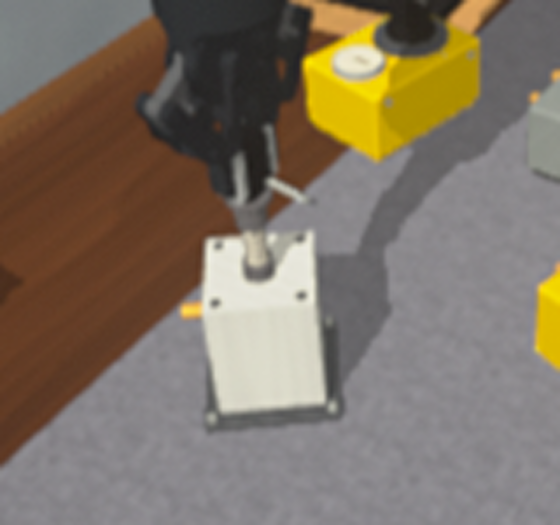

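The pale filter section stands above the mouth. Its lower end is at about crop (257,257), and a short band of grey foot enters the bore at about (258,272). I'll check the height by projection and then hand in.

Run:
```python
from h import *
K,R,t=cal("side")
for z in(100,105,111.5,118,141.5,161.5,166.5):
    q=K@(R@np.array([595.5,182.1,z])+t);q=q[:2]/q[2]; print(z,np.round((q-[130,150])*3.5))
p,d=eyes.capture("side"); print(p[210:234,203].mean(1).round().astype(int), get_gripper_force(),np.abs(get_joint_vel()).max())
```

```text
100 [258. 269.]
105 [257. 263.]
111.5 [256. 256.]
118 [255. 248.]
141.5 [251. 220.]
161.5 [248. 195.]
166.5 [247. 188.]
[ 90  92  98  98  99 112 138 163 172 172 180 180 182 182 189 179 141 113
 104 113 156 206 225 227] 58.68634879589081 0.0017934881490230682
```

The pale edges match the predicted heights: the lower end of the filter is about 11 mm above the mouth and the rod end about 18 mm below it. The arm is still and the grip is 59 N, so I'm handing in.

```bash
python3 -c "
from workcell import *
print(manip.close_job(),get_clock())"
```

```text
the job is handed in; nothing more can be done
the job is handed in; nothing more can be done
```

The job is handed in: the grey regulator's knob is at its off stop, and the rod is held upright and still with the filter section about 11 mm clear of the mouth and about 18 mm of the foot in the bore; the hand-in call gave no verdict.

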